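# Trip the hidden catch and draw out the spares tray

## Task

The spares tray of the small grey cabinet is held by a spring catch that is hidden inside. Take the release pin from its stand, push it down through the little hole in the cabinet's top and feel gently for the catch until the tray springs open, without forcing the catch against its stop. Then put the pin back upright in its stand with its flange resting on top, draw the tray out to its end stop, and leave everything else on the table where it is.

Things in the scene. Friction and masses are not known exactly. Their poses are not given: they have to be found in the camera images.
- unit: grey steel service cabinet, fixed to the table, 170 mm deep (x) x 160 mm wide (y) x 100 mm high; origin at the centre of its underside; -x is its front (towards the robot), where the spares tray slides out. Its top is an 8 mm plate with one round through hole over a hidden spring catch. The pin must never press on the cabinet or its catch with more than 16 N
- hole (a point): centre of the access hole, 8 mm in diameter, level with the cabinet's top face (cabinet x -20, y +45, z 100 mm), in a flat steel ring 26 mm across. Under it, out of sight, lies a level spring pad, 24 to 43 mm below the top face, differently each time; about 8 to 9 mm of push frees the tray, 11 mm meets a hard stop. The spring resists with about 4 N, rising to 7 N
- tray (a joint): how far the spares tray is drawn out of the cabinet along the cabinet's -x, m: 0 shut and latched, 0.100 at its end stop. When the catch lets go, a spring throws it out by about 30 to 35 mm; it then slides with about 2 N of friction and stays where it is left
- tray_handle (a point): middle of the tray's bar handle, moving with the tray: a level steel bar 10 mm thick (cabinet x), 12 mm high, 90 mm long (cabinet y), on two posts 80 mm apart, 35 mm of free space between bar and tray front; centre 78 mm above the table, 48 mm in front of the cabinet's front edge when shut
- pin: release pin, 135 mm long, 70 g, standing upright in its stand: steel rod 6 mm in diameter, 74 mm long, with a rounded end; then a flange 26 mm in diameter (74 to 79 mm above the tip); then a round aluminium handle 18 mm in diameter, 56 mm long (79 to 135 mm above the tip). Origin at the tip, z along the pin towards the handle
- pin_tip (a point): the tip of the rod (the pin's origin)
- stand: dark steel stand for the pin, fixed to the table, 70 x 70 mm foot and 84 mm high; origin at the centre of its underside. The rod hangs through a hole in its 16 mm thick top plate and the flange rests on the top, the rod's tip then being 10 mm above the table
- stand_hole (a point): centre of the stand's hole, 10 mm in diameter, at the level of its top face, 84 mm above the table
- tub: bystander: white plastic screw tub with paper label, 72 mm wide, 110 mm high, upright, origin at the centre of its underside
- tape: bystander: grey roll of tape lying flat, 90 mm outer diameter, 25 mm high, origin at the centre of its underside
- screwdriver: bystander: black-handled screwdriver, 180 mm, lying, origin at the centre of its underside
- wrench: bystander: steel wrench, 180 mm, lying, origin at the centre of its underside
- mug: bystander: white mug, 76 mm wide, 90 mm high, origin at the centre of its underside
- bottle: bystander: white plastic bottle, 60 mm wide, 150 mm high, origin at the centre of its underside

How it is judged (in metres and radians):
On the way:
1. the catch is tripped with the pin: the tray has sprung open while the rod is in the access hole (value of joint tray above 0.015 m and z of pin_tip in the frame of hole below -0.02 m and horizontal distance between pin_tip and hole below 0.01 m), for 0.05 s.
At the end, for the whole second after the job is handed in: the tray is drawn out by more than 88 of its 100 mm and at rest; the pin stands upright in its stand (within 0.08 rad, tip within 8 mm of the hole's axis, flange within 4 mm of the stand's top) and at rest (value of joint tray above 0.088 m and horizontal distance between pin_tip and stand_hole below 0.008 m and z of pin in the frame of stand below 0.014 m and angle between pin's own z axis and vertical below 0.08 rad and linear speed of pin below 0.02 m/s and velocity of joint tray below 0.01 m/s); the robot touches nothing.
It fails at once if the pin presses on the cabinet or the catch inside it with more than 16 N (contact force between pin and unit above 16 N).
It fails at once if a bystander is moved by more than 30 mm (distance of any of tub, tape, screwdriver, wrench, mug, bottle from where it was at the start of the episode above 0.03 m).
It also fails if it takes over 61 s, if anything falls off the work surface, if the arm or the gripper's body presses on something with over 40 N, if the wrist force passes 120 N, or if a joint passes its speed limit or range.

## Robot

A 6-joint arm with a two-finger parallel gripper is mounted at the origin on the work surface. World frame = base frame: x ahead of the robot, y to its left, z up, the work surface at z = 0. Lengths are in mm, angles in degrees, forces in N, time in s.
With the tool pointing down it reaches from about 350 to 850 mm from the base axis. Payload 8.1 kg.
Tool frame: the origin (TCP) lies at the very end of the fingers, on their centre line; the grasp point (between the pads) lies 19 mm behind it (r.grip_point_offset is the distance from the TCP to the grasp point, in mm); z points along the fingers, y is the line along which they close (so a half turn about z gives the same grasp; the last joint's range is limited). The gripper opens to 85 mm and grips with 20 to 120 N. Pads are 22 mm wide; open, the fingers measure 114 mm over their backs; the gripper's body (76 mm by 85 mm) begins 54 mm behind the grasp point. The pads swing forward as they close: fully open they stand 13 mm farther back than shut.
Start: joints at [-68.721, 7.471, 85.268, -0, 87.261, -4.893], TCP at [264.667, -538.476, 231.292] pointing down, gripper open.
Joint ranges: [-169.43, 169.43], [-51.17, 129.36], [1.28, 143.12], [-76.62, 256.62], [0, 156.53], [-152.29, 152.29]. Speed limits (degrees/s): [136.94, 136.94, 159.86, 180, 180, 180].

## Interface

Orientations are given as [roll, pitch, yaw] about the fixed x, y, z axes, in that order (R = Rz(yaw) Ry(pitch) Rx(roll)).
In Python, from bench import status, eyes, r gives the robot as it stands.
- The arm moves only by the shell command python3 -m handwheel 'ROWS' [FORCE]. ROWS is a JSON object whose one key "series" holds a list that holds one entry, the list of rows, each a list of 7 numbers: the shift along the tool's x, y, z in cm, then the turn, a rotation vector about the tool's x, y, z in rad, then the opening, from 0 (shut) to 1 (fully open). In form: {"series": [[[tx, ty, tz, rx, ry, rz, claw], ...]]}. A call has 1 to 12 rows; each row is the pose to reach, as a shift and turn from the pose commanded when the call began, along the tool's axes at that moment; what a row does not reach only later rows make up. A row lasts 1/8 s, in which the tool goes at most 62.5 mm and 10.7 degrees, less where a joint would pass 70% of its speed; a pose out of reach is approached as far as the arm can. A call with a gripper value outside its range is refused whole. The fingers move at their own pace and stop on an object; FORCE is the grip in N (left out, the last holds). Time passes only in rows, so rows that repeat a pose let the fingers close. It gives the time, the measured TCP pose, the force, the opening and the grip force at its end, in the units of the state.
- status.sense(): the state, without advancing time (a new reading comes with each control period).
- eyes.snapshot(name): name is "scene" or "top" or "wrist"; returns a dict with "img" (384x512x3 uint8, red, green, blue), "mtx" (3x3 intrinsics, pixels), "R" (3x3) and "t" (3): a world point X has camera coordinates R X + t. Camera axes: x right, y down, z forward; pixel columns grow to the right and rows downward; lengths in mm; the calibration is good to about 2 mm. A picture is of the moment at which its call begins. There is no depth.
- r.hand_in(): hands the job in; it is judged then, once.
The state is a dict: "time": time; "joint_pos": joint angles; "qd": joint speeds; "joint_efforts": joint torques, N m; "tool_pos": TCP position; "tcp_rot": TCP orientation; "ft_force": force on the tool from outside, world axes, zero at the start; "wrist_torque": the same for the moment, N m; "finger_gap": finger opening in mm; "grip_force": force on a finger pad.
Only numpy, scipy, OpenCV 4.12 (cv2) and the standard library are available. Lean on these libraries where they do the work, as an engineer would, in place of code of your own. Each camera call takes 0.05 s, during which the arm holds its last target. There are 200 camera calls.

## Working session

There is one attempt and no reset: what is moved stays moved. The work goes in short steps, Python scripts to look and compute and a shell command to move; the robot and the scene stay as the last step left them, time stands still between calls to the robot, and variables do not carry over. Pictures are saved under pics/ and viewed, at most 10 in all, crops included, and the job is handed in when it is done.

```bash
ls; mkdir -p pics; python3 - <<'E'
from bench import status, eyes, r
import cv2,pickle
print(status.sense())
for n in("scene","top","wrist"):
    s=eyes.snapshot(n); pickle.dump(s,open(n+"0.pkl","wb")); cv2.imwrite(f"pics/{n}0.png",s["img"][...,::-1]); print(n,s["mtx"].tolist(),s["R"].round(4).tolist(),s["t"])
E
```

```text
pics
{'time': 0.0, 'joint_pos': array([-6.87198060e+01,  7.51649974e+00,  8.53285285e+01,  9.23779139e-04,
        8.72596980e+01, -4.89416161e+00]), 'qd': array([-0.09922246, -0.0773609 , -0.14894375,  0.03507007,  0.09095853,
       -0.09530174]), 'joint_efforts': array([ 5.49596207e-04, -5.69404328e+01, -5.00543797e+01, -1.53887404e-04,
        1.46918610e-02, -6.08705491e-06]), 'tool_pos': array([ 264.48343528, -537.96786956,  230.23709779]), 'tcp_rot': array([-1.79895734e+02, -9.85402756e-03,  2.61743017e+01]), 'ft_force': array([0.04941183, 0.01124699, 0.42679249]), 'wrist_torque': array([ 0.02286897, -0.03154877,  0.0592766 ]), 'grip_force': 0.0, 'finger_gap': 85.48604518808834}
scene [[396.6156182235244, 0.0, 255.60729611194057], [0.0, 396.6156182235244, 185.6234016078765], [0.0, 0.0, 1.0]] [[-0.1638, 0.9864, -0.0142], [0.6868, 0.1038, -0.7194], [-0.7081, -0.1276, -0.6944]] [  88.16355246 -287.67637543 1518.52322913]
top [[439.2383932004839, 0.0, 260.5416221429412], [0.0, 439.2383932004839, 194.86690832473778], [0.0, 0.0, 1.0]] [[-0.0032, -0.9998, 0.0176], [-0.9902, 0.0007, -0.1398], [0.1398, -0.0179, -0.99]] [  -8.63156973  568.92603029 1292.26896168]
wrist [[286.3691421855486, 0.0, 260.2012265577364], [0.0, 286.3691421855486, 196.51790320655272], [0.0, 0.0, 1.0]] [[0.4407, -0.8977, -0.001], [-0.8566, -0.4208, 0.2986], [-0.2684, -0.1307, -0.9544]] [-598.5845586   -38.02040517  378.77273672]
```

View pics/scene0.png

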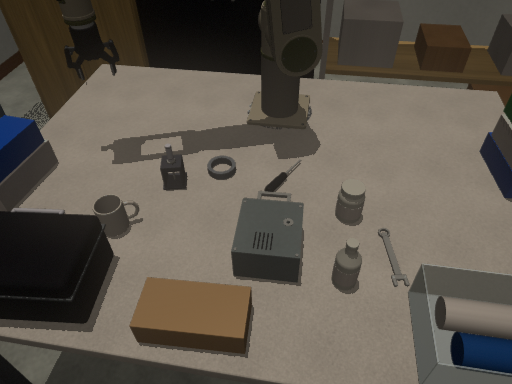

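View pics/top0.png

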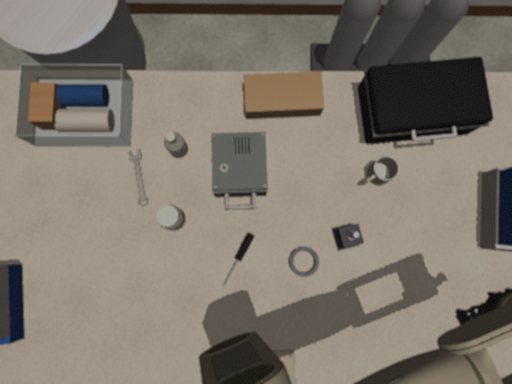

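Scene and top views: stand and pin are at top px (350,236), scene (172,165). Cabinet is at top (240,163) with its hole at (224,167), scene (288,222), and the handle at top (240,205). I'll enlarge these spots.

```bash
python3 - <<'E'
import cv2,pickle,numpy as np
T=pickle.load(open("top0.pkl","rb"))["img"];S=pickle.load(open("scene0.pkl","rb"))["img"]
def c(I,u,v,w,h,k):
    return cv2.resize(I[v:v+h,u:u+w],None,fx=k,fy=k,interpolation=cv2.INTER_CUBIC)
a=np.hstack([c(T,325,215,50,37,8),c(S,150,140,50,37,8)])
b=np.hstack([c(T,205,125,80,60,5)[:300],c(S,230,185,80,60,5)])
cv2.imwrite("pics/crop.png",np.vstack([a,b])[...,::-1])
E
```

```text
(no output)
```

View pics/crop.png

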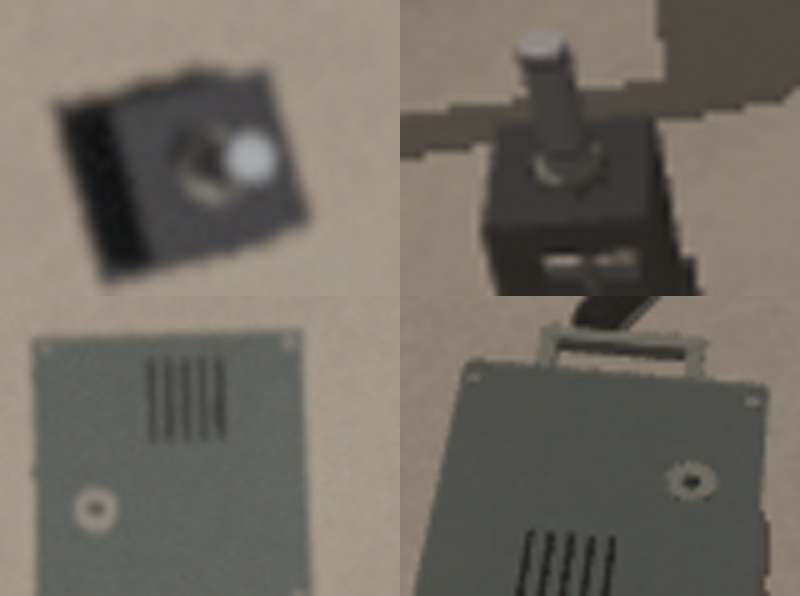

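The crops show the pin top at top (355.8,234.3) / scene (167.3,145.3), and the flange at (350.6,235.6) / (170.4,160.6). The access hole is at (223.8,167.2) / (288,221.8). The back screws are in top and the front screws in scene.

```bash
cat > h.py <<'E'
import numpy as np,pickle,cv2
from scipy.optimize import least_squares
def load(n): return pickle.load(open(n+".pkl","rb"))
def proj(s,X):
    c=s["R"]@X+s["t"]; q=s["mtx"]@c; return q[:2]/q[2]
def tri(obs):
    f=lambda X: np.concatenate([proj(s,X)-p for s,p in obs])
    o=least_squares(f,[500,0,50.]); return o.x,np.abs(o.fun).max()
def plane(s,p,z):
    d=s["R"].T@np.linalg.inv(s["mtx"])@[*p,1]; c=-s["R"].T@s["t"]; return c+d*(z-c[2])/d[2]
E
python3 - <<'E'
from h import *
T,S=load("top0"),load("scene0")
np.set_printoptions(suppress=True,precision=1)
for n,a,b,z in [("pintop",(355.8,234.3),(167.3,145.3),145),("flange",(350.6,235.6),(170.4,160.6),89),("hole",(223.8,167.2),(288,221.8),100)]:
    print(n,*tri([(T,a),(S,b)]),plane(T,a,z),plane(S,b,z))
B=[plane(T,p,100) for p in [(213.6,135),(262.8,133.8)]];F=[plane(S,p,100) for p in [(244.6,201),(300.2,205.6)]]
for a in B+F: print(a)
for p in[(226,207),(254,206)]: print("h top",plane(T,p,84))
for p in[(258.6,190.8),(290.6,193.8)]: print("h sc",plane(S,p,84))
E
```

```text
pintop [ 443.6 -270.8  145.4] 0.10947879539213545 [ 443.7 -271.2  145. ] [ 443.1 -270.7  145. ]
flange [ 443.1 -270.3   87.4] 0.3016470599878289 [ 442.8 -269.1   89. ] [ 444.9 -270.4   89. ]
hole [641.4  99.1 102.4] 0.346151305158628 [642.   98.2 100. ] [639.2  99.7 100. ]
[738.7 129.1 100. ]
[742.6 -15.9 100. ]
[585.2 -19.9 100. ]
[579.7 124.9 100. ]
h top [527.   91.9  84. ]
h top [529.9  10.2  84. ]
h sc [526.4   7.6  84. ]
h sc [524.8  95.3  84. ]
```

```bash
cat >> h.py <<'E'
from scipy.spatial.transform import Rotation as Ro
def shift(x,y,z,yaw=None):
    from bench import status
    s=status.sense(); R=Ro.from_euler("xyz",s["tcp_rot"],degrees=True)
    d=R.inv().apply(np.array([x,y,z])-s["tool_pos"])/10
    rv=[0,0,0] if yaw is None else (R.inv()*Ro.from_euler("xyz",[180,0,yaw],degrees=True)).as_rotvec()
    print("t",s["time"],"pos",s["tool_pos"].round(1),"rot",s["tcp_rot"].round(2),"F",s["ft_force"].round(2),"gap",round(s["finger_gap"],1),"-> cm",d.round(2),"rv",np.round(rv,3))
E
python3 - <<'E'
from h import *
shift(443.3,-270.5,215,91.8)
W=load("wrist0");print(-W["R"].T@W["t"])
E
```

```text
t 0.15 pos [ 264.5 -538.1  230.5] rot [-1.7992e+02 -1.0000e-02  2.6170e+01] F [0.69 0.02 0.5 ] gap 85.2 -> cm [ 27.85 -16.12   1.57] rv [-1.000e-03 -1.000e-03 -1.145e+00]
[ 332.87411572 -503.8348607   372.24060407]
```

```bash
python3 -m handwheel '{"series":[[[4,-2.3,0.2,0,0,-0.16,1],[9,-5,0.5,0,0,-0.33,1],[13.5,-7.7,0.8,0,0,-0.5,1],[18,-10.4,1.1,0,0,-0.67,1],[22.5,-13,1.3,0,0,-0.84,1],[27.85,-16.1,1.6,0,0,-1.0,1],[27.85,-16.1,1.6,0,0,-1.145,1],[27.85,-16.1,1.6,0,0,-1.145,1],[27.85,-16.1,1.6,0,0,-1.145,1]]]}'
python3 - <<'E'
from h import *; from bench import eyes
s=eyes.snapshot("wrist"); pickle.dump(s,open("w1.pkl","wb")); cv2.imwrite("pics/w1.png",s["img"][...,::-1])
for X in[(443.4,-270.6,145),(443.4,-270.6,89),(443.4,-270.6,84)]: print(proj(s,np.array(X)))
shift(443.3,-270.5,96,91.8)
E
```

```text
time: 1.27
tool_pos: [443.2, -271.6, 215.2]
tcp_rot: [-180.0, -0.0, 91.5]
ft_force: [-1.0, -1.1, -0.3]
finger_gap: 85.6
grip_force: 0.0
[260.69133999 208.11928163]
[260.57310412 188.65258841]
[260.56471584 187.27151841]
t 1.325 pos [ 443.2 -271.8  215.2] rot [-179.99   -0.     91.55] F [0.12 0.07 0.48] gap 85.2 -> cm [ 0.13  0.02 11.92] rv [-0.    -0.    -0.004]
```

View pics/w1.png

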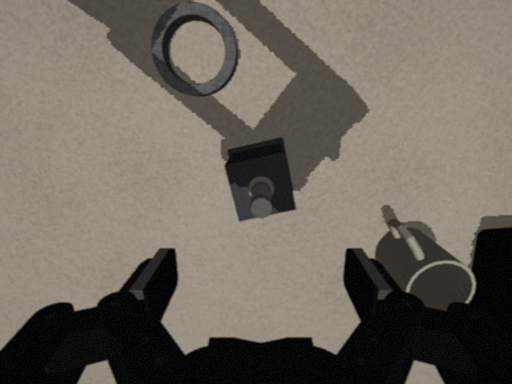

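Wrist view: pin top at (261,206), against a predicted (260.7,208), so it is centred between the fingers. I'll descend and grip.

```bash
python3 -m handwheel '{"series":[[[0.1,0,3,0,0,0,1],[0.1,0,6,0,0,0,0.7],[0.1,0,9,0,0,0,0.55],[0.1,0,11,0,0,0,0.45],[0.1,0,11.9,0,0,0,0.4],[0.1,0,11.9,0,0,0,0.2],[0.1,0,11.9,0,0,0,0],[0.1,0,11.9,0,0,0,0],[0.1,0,11.9,0,0,0,0],[0.1,0,11.9,0,0,0,0],[0.1,0,11.9,0,0,0,0]]]}' 60
```

```text
time: 2.7
tool_pos: [443.6, -270.1, 96.3]
tcp_rot: [180.0, 0.0, 91.8]
ft_force: [-0.4, -1.0, -1.3]
finger_gap: 16.7
grip_force: 58.4
```

```bash
python3 -m handwheel '{"series":[[[0,0,-3,0,0,0,0],[0,0,-7,0,0,0,0],[0,0,-11,0,0,0,0],[0,0,-13,0,0,0,0],[0,0,-13,0,0,0,0]]]}'
python3 - <<'E'
from h import *
shift(641,99,226,91.8)
E
```

```text
time: 3.32
tool_pos: [444.3, -270.7, 227.5]
tcp_rot: [179.9, 0.1, 91.8]
ft_force: [0.5, 0.0, -0.8]
finger_gap: 17.1
grip_force: 59.2
t 3.325 pos [ 444.3 -270.7  227.5] rot [1.7987e+02 1.0000e-01 9.1780e+01] F [ 0.5   0.   -0.81] gap 17.1 -> cm [36.34 20.81  0.13] rv [ 0.002  0.002 -0.   ]
```

```bash
python3 -m handwheel '{"series":[[[4,2.3,0,0,0,0,0],[8.5,4.9,0,0,0,0,0],[13,7.5,0,0,0,0,0],[17.5,10,0,0,0,0,0],[22,12.6,0,0,0,0,0],[26.5,15.2,0,0,0,0,0],[30.5,17.5,0,0,0,0,0],[34,19.5,0,0,0,0,0],[35.5,20.4,0,0,0,0,0],[36.3,20.8,1,0,0,0,0],[36.3,20.8,2,0,0,0,0],[36.3,20.8,2,0,0,0,0]]]}'
python3 - <<'E'
from h import *; from bench import eyes
shift(641,99,206,91.8)
k=6; tiles=[]
for n,(w,h) in(("wrist",(100,100)),("top",(50,50)),("scene",(50,50))):
    s=eyes.snapshot(n); pickle.dump(s,open(n+"2.pkl","wb"))
    p=proj(s,np.array([641,99,108.])).round().astype(int); u,v=p-[w//2,h//2]; u=max(0,min(u,512-w)); v=max(0,min(v,384-h))
    print(n,u,v,p); tiles.append(cv2.resize(s["img"][v:v+h,u:u+w],(260,260),interpolation=cv2.INTER_CUBIC))
cv2.imwrite("pics/c2.png",np.hstack(tiles)[...,::-1])
E
```

```text
time: 4.82
tool_pos: [638.9, 97.9, 204.1]
tcp_rot: [-179.8, 0.0, 91.7]
ft_force: [-0.7, -0.7, 0.5]
finger_gap: 16.5
grip_force: 59.3
t 4.825 pos [638.9  97.9 204.1] rot [-1.798e+02  3.000e-02  9.171e+01] F [-0.75 -0.68  0.46] gap 16.5 -> cm [ 0.11  0.21 -0.19] rv [-0.003  0.    -0.002]
wrist 213 148 [263 198]
top 198 142 [223 167]
scene 263 195 [288 220]
```

View pics/c2.png

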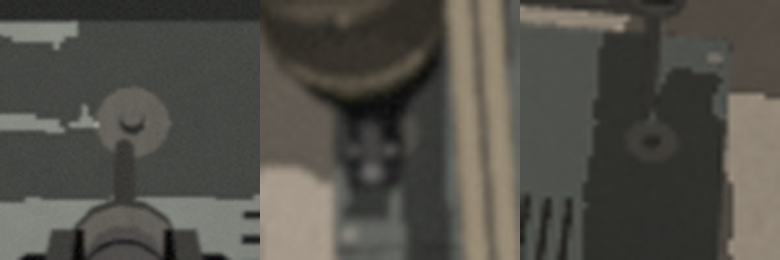

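Wrist: hole at about (263.6,194.4), rod tip at about (260.4,201.5). Scene: hole (287.9,221.8), tip (288.1,216.6). Next I work out the relative offset.

```bash
python3 - <<'E'
from h import *
W,S=load("wrist2"),load("scene2")
np.set_printoptions(suppress=True,precision=1)
print("hole W",plane(W,(263.6,194.4),100),"S",plane(S,(287.9,221.8),100))
print("tip W",plane(W,(260.4,201.0),119),"S",plane(S,(288.1,216.6),119))
print("tri hole",tri([(W,(263.6,194.4)),(S,(287.9,221.8)),(load("top0"),(223.8,167.2))]))
for X in[(638.9,97.9,118),(641,99,118),(641,99,100)]:print(proj(W,np.array(X)),proj(S,np.array(X)))
E
```

```text
hole W [641.4  99.8 100. ] S [639.2  99.4 100. ]
tip W [638.5  99.8 119. ] S [638.9  99.1 119. ]
tri hole (array([641.3,  99.9, 101.2]), np.float64(0.6068536364859938))
[260.8 202.7] [287.6 216.8]
[263.3 201.6] [288.  217.5]
[263.1 195.2] [287.6 222.3]
```

```bash
python3 -m handwheel '{"series":[[[0.05,0.25,0,0,0,0,0],[0.05,0.25,0.6,0,0,0,0],[0.05,0.25,1.0,0,0,0,0],[0.05,0.25,1.0,0,0,0,0]]]}'
python3 - <<'E'
from h import *; from bench import eyes
shift(641,99,206,91.8)
tiles=[]
for n,(w,h) in(("wrist",(50,50)),("scene",(40,40))):
    s=eyes.snapshot(n); pickle.dump(s,open(n+"3.pkl","wb"))
    p=proj(s,np.array([641,99,103.])).round().astype(int); u,v=p-[w//2,h//2]
    print(n,u,v); t=cv2.resize(s["img"][v:v+h,u:u+w],(400,400),interpolation=cv2.INTER_CUBIC)
    tiles.append(cv2.convertScaleAbs(t,alpha=1.7))
cv2.imwrite("pics/c3.png",np.hstack(tiles)[...,::-1])
E
```

```text
time: 5.48
tool_pos: [642.2, 99.7, 195.4]
tcp_rot: [-179.9, 0.0, 91.8]
ft_force: [0.3, 0.0, -1.9]
finger_gap: 16.5
grip_force: 59.3
t 5.475 pos [642.2  99.7 195.4] rot [-179.92    0.     91.78] F [ 0.32  0.02 -1.91] gap 16.5 -> cm [-0.06 -0.13 -1.06] rv [-0.001  0.    -0.   ]
wrist 234 176
scene 268 202
```

View pics/c3.png

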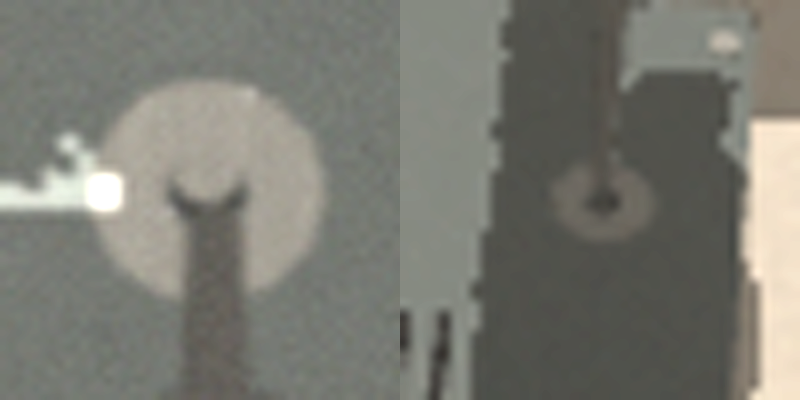

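Rod and hole nearly coincide: rod at u≈215, hole u≈208 in the 8× wrist crop. I'll correct x by −0.6 mm and lower gently.

```bash
python3 -m handwheel '{"series":[[[0,-0.06,0.3,0,0,0,0],[0,-0.06,0.6,0,0,0,0],[0,-0.06,0.6,0,0,0,0]]]}'; for i in 1; do python3 -m handwheel '{"series":[[[0,0,0.15,0,0,0,0],[0,0,0.15,0,0,0,0]]]}';python3 -m handwheel '{"series":[[[0,0,0.1,0,0,0,0],[0,0,0.1,0,0,0,0]]]}'; done
```

```text
time: 5.95
tool_pos: [641.8, 99.7, 189.8]
tcp_rot: [-180.0, 0.0, 91.8]
ft_force: [0.3, -0.9, -1.0]
finger_gap: 16.5
grip_force: 59.3
time: 6.2
tool_pos: [642.0, 99.7, 188.6]
tcp_rot: [-180.0, 0.0, 91.8]
ft_force: [0.1, 1.3, -0.7]
finger_gap: 16.4
grip_force: 59.3
time: 6.45
tool_pos: [642.1, 99.7, 187.7]
tcp_rot: [-180.0, -0.0, 91.8]
ft_force: [0.2, -0.1, -1.0]
finger_gap: 16.3
grip_force: 59.3
```

```bash
python3 -m handwheel '{"series":[[[0,0,0.1,0,0,0,0],[0,0,0.1,0,0,0,0]]]}' | sed -n '1,2p;4p'
python3 -m handwheel '{"series":[[[0,0,0.07,0,0,0,0],[0,0,0.07,0,0,0,0]]]}'| sed -n '1,2p;4p';
```

```text
time: 6.7
tool_pos: [642.1, 99.7, 186.7]
ft_force: [-0.5, -0.1, -1.3]
time: 6.95
tool_pos: [642.1, 99.7, 186.0]
ft_force: [-0.2, -1.1, -0.7]
```

```bash
python3 -m handwheel '{"series":[[[0,0,0.07,0,0,0,0],[0,0,0.07,0,0,0,0]]]}'| sed -n '1,2p;4p';
```

```text
time: 7.2
tool_pos: [642.1, 99.7, 185.3]
ft_force: [-0.4, -0.7, -1.6]
```

```bash
python3 -m handwheel '{"series":[[[0,0,0.1,0,0,0,0],[0,0,0.1,0,0,0,0]]]}' | sed -n '1,2p;4p'
```

```text
time: 7.45
tool_pos: [642.0, 99.7, 184.2]
ft_force: [0.4, 0.2, -0.5]
```

```bash
python3 -m handwheel '{"series":[[[0,0,0.1,0,0,0,0],[0,0,0.1,0,0,0,0]]]}'| sed -n '1,2p;4p'
```

```text
time: 7.7
tool_pos: [642.0, 99.7, 183.2]
ft_force: [0.8, 0.4, -1.4]
```

```bash
python3 -m handwheel '{"series":[[[0,0,0.1,0,0,0,0],[0,0,0.1,0,0,0,0]]]}'| sed -n '1,2p;4p'
```

```text
time: 7.95
tool_pos: [642.0, 99.7, 182.3]
ft_force: [-0.3, 0.1, -0.6]
```

```bash
python3 -m handwheel '{"series":[[[0,0,0.15,0,0,0,0],[0,0,0.3,0,0,0,0],[0,0,0.5,0,0,0,0],[0,0,0.5,0,0,0,0]]]}'| sed -n '1,2p;4p'
```

```text
time: 8.45
tool_pos: [641.9, 99.7, 177.0]
ft_force: [-0.5, 0.2, -0.9]
```

```bash
python3 -m handwheel '{"series":[[[0,0,0.2,0,0,0,0],[0,0,0.4,0,0,0,0],[0,0,0.6,0,0,0,0],[0,0,0.8,0,0,0,0],[0,0,0.9,0,0,0,0],[0,0,0.9,0,0,0,0]]]}'| sed -n '1,2p;4p'
```

```text
time: 9.2
tool_pos: [642.0, 99.7, 168.3]
ft_force: [-0.3, -1.5, 0.1]
```

```bash
python3 -m handwheel '{"series":[[[0,0,0.2,0,0,0,0],[0,0,0.4,0,0,0,0],[0,0,0.6,0,0,0,0],[0,0,0.6,0,0,0,0]]]}'| sed -n '1,2p;4p'
```

```text
time: 9.7
tool_pos: [642.0, 99.7, 162.1]
ft_force: [-0.2, -0.0, -1.5]
```

```bash
python3 -m handwheel '{"series":[[[0,0,0.15,0,0,0,0],[0,0,0.3,0,0,0,0],[0,0,0.3,0,0,0,0]]]}'| sed -n '1,2p;4p'
```

```text
time: 10.07
tool_pos: [642.0, 99.7, 159.2]
ft_force: [0.6, 0.5, -0.6]
```

```bash
python3 -m handwheel '{"series":[[[0,0,0.15,0,0,0,0],[0,0,0.3,0,0,0,0],[0,0,0.3,0,0,0,0]]]}'| sed -n '1,2p;4p'
```

```text
time: 10.45
tool_pos: [642.0, 99.7, 156.1]
ft_force: [0.0, -0.2, -1.0]
```

```bash
python3 -m handwheel '{"series":[[[0,0,0.15,0,0,0,0],[0,0,0.3,0,0,0,0],[0,0,0.3,0,0,0,0]]]}'| sed -n '1,2p;4p'
```

```text
time: 10.82
tool_pos: [642.0, 99.7, 153.2]
ft_force: [-0.1, -0.1, -0.3]
```

Tip is now about 33 mm below the top, still no contact.

```bash
python3 -m handwheel '{"series":[[[0,0,0.15,0,0,0,0],[0,0,0.3,0,0,0,0],[0,0,0.3,0,0,0,0]]]}'| sed -n '1,2p;4p'
```

```text
time: 11.2
tool_pos: [642.3, 99.7, 150.8]
ft_force: [-1.0, 1.0, 2.1]
```

```bash
python3 -m handwheel '{"series":[[[0,0,0.15,0,0,0,0],[0,0,0.3,0,0,0,0],[0,0,0.3,0,0,0,0]]]}'| sed -n '1,2p;4p'
```

```text
time: 11.58
tool_pos: [642.3, 99.7, 147.6]
ft_force: [-0.6, 0.3, 4.3]
```

```bash
python3 -m handwheel '{"series":[[[0,0,0.1,0,0,0,0],[0,0,0.2,0,0,0,0],[0,0,0.2,0,0,0,0]]]}'| sed -n '1,2p;4p'
```

```text
time: 11.95
tool_pos: [642.3, 99.7, 145.4]
ft_force: [-0.0, 0.4, 4.7]
```

```bash
cat > tray.py <<'E'
from h import *; from bench import eyes
a=eyes.snapshot("scene")["img"].astype(int); b=load("scene3")["img"].astype(int)
d=np.abs(a-b).max(2)[170:200,240:300]>40
print("handle-area change px",d.sum())
E
python3 -m handwheel '{"series":[[[0,0,0.1,0,0,0,0],[0,0,0.1,0,0,0,0]]]}'| sed -n '1,2p;4p'; python3 tray.py
```

```text
time: 12.2
tool_pos: [642.2, 99.7, 144.4]
ft_force: [0.3, 0.9, 3.7]
handle-area change px 95
```

```bash
python3 -m handwheel '{"series":[[[0,0,0.07,0,0,0,0],[0,0,0.07,0,0,0,0]]]}'| sed -n '1,2p;4p'; python3 tray.py
```

```text
time: 12.5
tool_pos: [642.2, 99.7, 143.7]
ft_force: [-0.8, 0.3, 1.3]
handle-area change px 143
```

```bash
python3 -m handwheel '{"series":[[[0,0,0.07,0,0,0,0],[0,0,0.07,0,0,0,0]]]}'| sed -n '1,2p;4p'; python3 tray.py
```

```text
time: 12.8
tool_pos: [642.1, 99.7, 142.9]
ft_force: [-0.4, -0.9, 3.2]
handle-area change px 394
```

```bash
python3 - <<'E'
from h import *; from bench import eyes
s=eyes.snapshot("scene"); pickle.dump(s,open("scene4.pkl","wb"))
cv2.imwrite("pics/c4.png",cv2.resize(s["img"][150:250,220:320],(600,600),interpolation=cv2.INTER_CUBIC)[...,::-1])
E
```

```text
(no output)
```

View pics/c4.png

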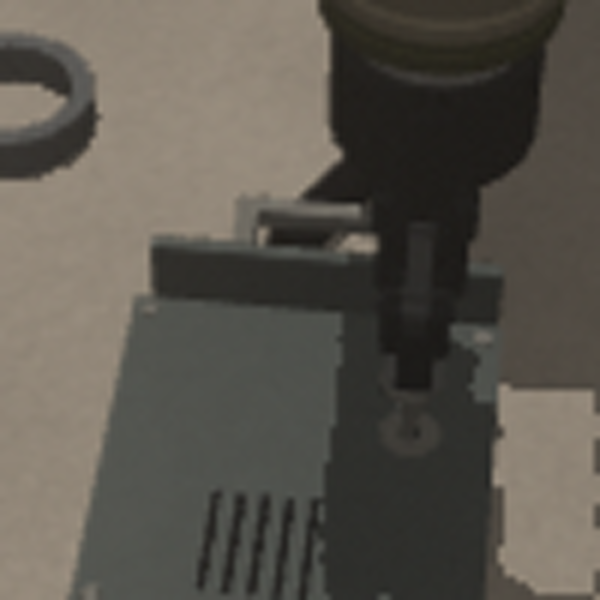

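The tray has sprung open: its front and gap show at crop (150–500, 240–320), with the rod in the ring at (412,430). I'll withdraw the pin straight up.

```bash
python3 -m handwheel '{"series":[[[0,0,-1,0,0,0,0],[0,0,-3,0,0,0,0],[0,0,-5,0,0,0,0],[0,0,-8,0,0,0,0],[0,0,-9.5,0,0,0,0],[0,0,-9.5,0,0,0,0]]]}'
python3 - <<'E'
from h import *
shift(443.6,-270.3,205,91.8)
E
```

```text
time: 13.65
tool_pos: [643.1, 99.8, 240.2]
tcp_rot: [179.8, -0.0, 91.8]
ft_force: [-0.3, -0.9, -0.3]
finger_gap: 16.6
grip_force: 59.3
t 13.65 pos [643.1  99.8 240.2] rot [ 1.798e+02 -1.000e-02  9.177e+01] F [-0.32 -0.86 -0.34] gap 16.6 -> cm [-36.37 -21.1    3.44] rv [ 0.004 -0.    -0.   ]
```

```bash
python3 -m handwheel '{"series":[[[-4,-2.3,0,0,0,0,0],[-8.5,-4.9,0,0,0,0,0],[-13,-7.5,0,0,0,0,0],[-17.5,-10.1,0,0,0,0,0],[-22,-12.7,0,0,0,0,0],[-26.5,-15.3,0,0,0,0,0],[-30.5,-17.6,0,0,0,0,0],[-34,-19.7,0.5,0,0,0,0],[-35.6,-20.6,1.5,0,0,0,0],[-36.4,-21.1,3,0,0,0,0],[-36.4,-21.1,4,0,0,0,0],[-36.4,-21.1,4,0,0,0,0]]]}'
python3 - <<'E'
from h import *; from bench import eyes
shift(443.6,-270.3,190,91.8)
tiles=[]
for n,(w,h) in(("wrist",(70,70)),("scene",(45,45))):
    s=eyes.snapshot(n); pickle.dump(s,open(n+"5.pkl","wb"))
    p=proj(s,np.array([443.6,-270.3,95.])).round().astype(int); u,v=p-[w//2,h//2]
    print(n,u,v); t=cv2.resize(s["img"][v:v+h,u:u+w],(400,400),interpolation=cv2.INTER_CUBIC)
    tiles.append(cv2.convertScaleAbs(t,alpha=2.2))
cv2.imwrite("pics/c5.png",np.hstack(tiles)[...,::-1])
E
```

```text
time: 15.15
tool_pos: [442.3, -269.2, 196.3]
tcp_rot: [-179.9, -0.1, 91.8]
ft_force: [-0.1, 0.2, -0.7]
finger_gap: 17.0
grip_force: 59.3
t 15.15 pos [ 442.3 -269.2  196.3] rot [-1.7988e+02 -1.2000e-01  9.1840e+01] F [-0.13  0.22 -0.73] gap 17.0 -> cm [-0.12  0.13  0.63] rv [-0.002 -0.002  0.001]
wrist 227 164
scene 148 137
```

View pics/c5.png

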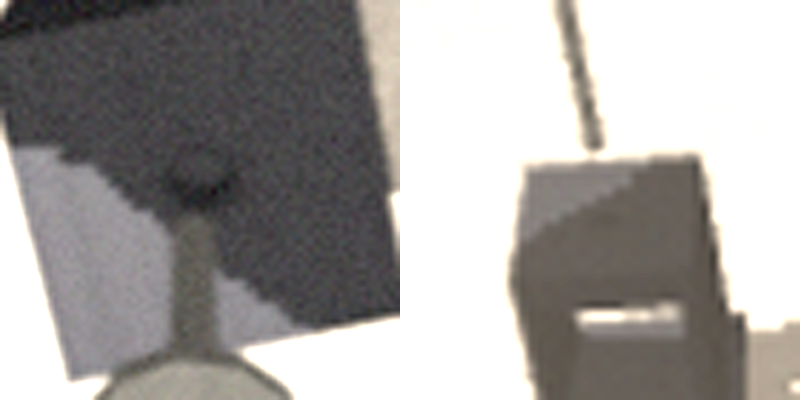

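Wrist crop: rod at u≈195, hole at u≈202, so +1.1 mm in x. That agrees with the recorded pick-up pose.

```bash
python3 -m handwheel '{"series":[[[-0.08,0.12,0.5,0,0,0,0],[-0.08,0.12,1,0,0,0,0],[-0.08,0.12,1.7,0,0,0,0],[-0.08,0.12,2.0,0,0,0,0],[-0.08,0.12,2.0,0,0,0,0]]]}'
python3 - <<'E'
from h import *
shift(443.6,-270.3,170,91.8)
E
```

```text
time: 15.88
tool_pos: [443.5, -271.3, 177.5]
tcp_rot: [-180.0, -0.0, 91.8]
ft_force: [-0.3, 0.4, -1.0]
finger_gap: 16.5
grip_force: 59.3
t 15.875 pos [ 443.5 -271.3  177.5] rot [-1.7997e+02 -3.0000e-02  9.1770e+01] F [-0.25  0.4  -1.03] gap 16.5 -> cm [0.1  0.02 0.75] rv [-0.001 -0.001 -0.   ]
```

```bash
python3 -m handwheel '{"series":[[[0.1,0,0.2,0,0,0,0],[0.1,0,0.4,0,0,0,0],[0.1,0,0.6,0,0,0,0],[0.1,0,0.6,0,0,0,0]]]}'| sed -n '1,2p;4p'; python3 -m handwheel '{"series":[[[0,0,0.1,0,0,0,0],[0,0,0.2,0,0,0,0],[0,0,0.2,0,0,0,0]]]}'| sed -n '1,2p;4p'
```

```text
time: 16.38
tool_pos: [443.6, -270.4, 171.8]
ft_force: [0.7, -0.7, -1.0]
time: 16.75
tool_pos: [443.6, -270.4, 169.9]
ft_force: [0.8, -0.2, -0.7]
```

```bash
python3 -m handwheel '{"series":[[[0,0,0.1,0,0,0,0],[0,0,0.2,0,0,0,0],[0,0,0.3,0,0,0,0],[0,0,0.3,0,0,0,0]]]}'| sed -n '1,2p;4p'
```

```text
time: 17.25
tool_pos: [443.6, -270.4, 166.8]
ft_force: [0.6, -0.3, 0.1]
```

```bash
python3 -m handwheel '{"series":[[[0,0,0.4,0,0,0,0],[0,0,0.9,0,0,0,0],[0,0,1.5,0,0,0,0],[0,0,1.5,0,0,0,0]]]}'| sed -n '1,2p;4p'
```

```text
time: 17.75
tool_pos: [443.2, -270.1, 151.0]
ft_force: [0.2, 0.7, -1.1]
```

```bash
python3 -m handwheel '{"series":[[[0,0,0.7,0,0,0,0],[0,0,1.5,0,0,0,0],[0,0,2.3,0,0,0,0],[0,0,3.1,0,0,0,0],[0,0,3.9,0,0,0,0],[0,0,4.5,0,0,0,0],[0,0,4.9,0,0,0,0],[0,0,5.1,0,0,0,0],[0,0,5.1,0,0,0,0]]]}'| sed -n '1,2p;4p'
```

```text
time: 18.88
tool_pos: [443.7, -270.5, 101.0]
ft_force: [-0.9, 0.2, -1.6]
```

```bash
python3 -m handwheel '{"series":[[[0,0,0.15,0,0,0,0],[0,0,0.3,0,0,0,0],[0,0,0.3,0,0,0,0]]]}'| sed -n '1,2p;4p'
```

```text
time: 19.25
tool_pos: [443.6, -270.4, 97.9]
ft_force: [-0.4, -0.6, -0.8]
```

```bash
python3 -m handwheel '{"series":[[[0,0,0.1,0,0,0,0],[0,0,0.1,0,0,0,0]]]}'| sed -n '1,2p;4p'
```

```text
time: 19.5
tool_pos: [443.7, -270.4, 96.9]
ft_force: [0.5, 0.3, -0.9]
```

```bash
python3 -m handwheel '{"series":[[[0,0,0.05,0,0,0,0],[0,0,0.05,0,0,0,0.3],[0,0,0.05,0,0,0,0.5],[0,0,0.05,0,0,0,0.8],[0,0,0.05,0,0,0,0.8],[0,0,0.05,0,0,0,0.8],[0,0,-3,0,0,0,0.8],[0,0,-7,0,0,0,0.8],[0,0,-11,0,0,0,0.8],[0,0,-11,0,0,0,0.8]]]}'
python3 - <<'E'
from h import *; from bench import eyes
shift(495,49.5,207,91.8)
t=[]
for n in("wrist","top","scene"):
    s=eyes.snapshot(n); pickle.dump(s,open(n+"6.pkl","wb"))
T,S,W=[load(n+"6")["img"] for n in("top","scene","wrist")]
f=lambda I,u,v,w,k:cv2.convertScaleAbs(cv2.resize(I[v:v+w,u:u+w],(k,k),interpolation=cv2.INTER_CUBIC),alpha=1.4)
cv2.imwrite("pics/c6.png",np.hstack([f(W,215,150,90,260),f(T,205,165,70,260),f(S,145,135,50,260)])[...,::-1])
E
```

```text
time: 20.75
tool_pos: [445.6, -271.9, 211.4]
tcp_rot: [179.7, 0.3, 91.8]
ft_force: [0.7, -0.2, -0.9]
finger_gap: 68.0
grip_force: 0.0
t 20.75 pos [ 445.6 -271.9  211.4] rot [179.67   0.27  91.78] F [ 0.69 -0.23 -0.91] gap 68.0 -> cm [31.97  5.93  0.33] rv [ 0.006  0.005 -0.   ]
```

View pics/c6.png

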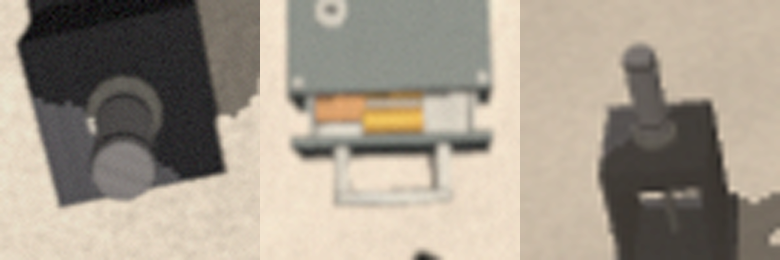

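Pin is seated upright in the stand with its flange on top. The tray is out, with its bar at top px ≈ (240.4,217.1).

```bash
python3 - <<'E'
from h import *
T,S=load("top6"),load("scene6")
b=plane(T,(240.4,217.1),84);print(b)
for x in(490,494,498):print(x,proj(T,np.array([x,49.5,84])),proj(S,np.array([x,49.5,84])))
p=proj(S,b).astype(int);print(p)
g=cv2.cvtColor(S["img"],cv2.COLOR_RGB2GRAY);print(g[p[1]-10:p[1]+14,p[0]-8:p[0]+9:4])
shift(b[0],b[1],160,91.8)
E
```

```text
[497.4285131   49.83781944  84.        ]
490 [240.50817661 219.64848145] [275.49868426 183.3157336 ]
494 [240.51250121 218.27559362] [275.31427552 184.29670295]
498 [240.51682204 216.90390718] [275.12891809 185.28271882]
[275 185]
[[137 136 136  52  37]
 [138 136 137  37  36]
 [136 138  95  37  35]
 [139 139  51  37  34]
 [139 139  36  37  35]
 [137 138  37  34  34]
 [137  81  35  35  58]
 [135  43  36  35  74]
 [117  63  40  35  77]
 [108 101 101 107 103]
 [ 78  98 106 108 106]
 [ 55  59  62  78 100]
 [ 54  52  53  55  59]
 [ 38  41  46  54  52]
 [ 33  34  57 128  86]
 [ 33  33  72 133 129]
 [ 80  61  75 131 133]
 [ 81  81  80  91  99]
 [ 49  53  69  81  84]
 [ 44  44  48  51  55]
 [ 44  43  44  43  45]
 [ 43  43  44  43  45]
 [ 44  43  44  44  45]
 [ 43  43  42  43  44]]
t 20.9 pos [ 443.3 -270.1  206. ] rot [-1.7995e+02 -5.0000e-02  9.1780e+01] F [-0.08  0.64 -1.17] gap 68.6 -> cm [31.81  6.41  4.62] rv [-0.001 -0.001 -0.   ]
```

```bash
python3 -m handwheel '{"series":[[[5,1,0,0,0,0,0.42],[10.5,2,0,0,0,0,0.42],[16,3.2,0,0,0,0,0.42],[21.5,4.3,0,0,0,0,0.42],[26.5,5.3,1,0,0,0,0.42],[30,6,2,0,0,0,0.42],[31.8,6.3,4,0,0,0,0.42],[31.8,6.3,6,0,0,0,0.42],[31.8,6.3,7.5,0,0,0,0.42],[31.8,6.3,7.5,0,0,0,0.42]]]}'
python3 - <<'E'
from h import *; from bench import eyes
shift(496.5,49.8,62,91.8)
s=eyes.snapshot("wrist"); cv2.imwrite("pics/w7.png",cv2.convertScaleAbs(s["img"],alpha=1.3)[...,::-1])
E
```

```text
time: 22.15
tool_pos: [495.1, 49.1, 129.7]
tcp_rot: [-179.8, -0.0, 91.8]
ft_force: [-0.0, -0.7, 0.0]
finger_gap: 36.0
grip_force: 0.0
t 22.15 pos [495.1  49.1 129.7] rot [-1.7975e+02 -1.0000e-02  9.1750e+01] F [-0.01 -0.72  0.01] gap 36.0 -> cm [0.06 0.17 6.77] rv [-0.004 -0.    -0.001]
```

View pics/w7.png

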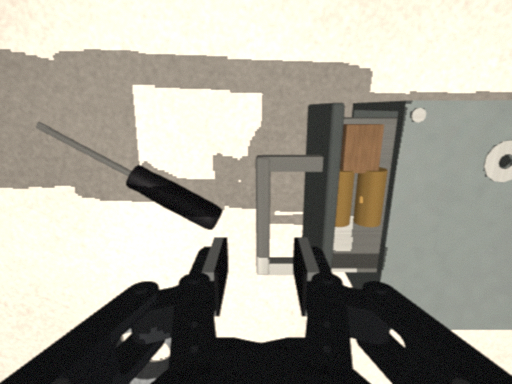

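Wrist view: bar at u≈264 lies midway between the pads (228 to 294), and the right finger has room before the tray front (u≈305 and beyond). I'll lower and grip.

```bash
python3 -m handwheel '{"series":[[[0,0.12,2,0,0,0,0.42],[0,0.12,4,0,0,0,0.42],[0,0.12,6,0,0,0,0.42],[0,0.12,6.9,0,0,0,0.42],[0,0.12,6.9,0,0,0,0.42],[0,0.12,6.9,0,0,0,0],[0,0.12,6.9,0,0,0,0],[0,0.12,6.9,0,0,0,0],[0,0.12,6.9,0,0,0,0],[0,0.12,6.9,0,0,0,0]]]}' 40
python3 - <<'E'
from h import *
shift(428,48,60,91.8)
E
```

```text
time: 23.45
tool_pos: [498.8, 49.4, 64.2]
tcp_rot: [179.9, 0.0, 91.8]
ft_force: [-1.9, -1.4, 7.0]
finger_gap: 9.1
grip_force: 40.9
t 23.45 pos [498.8  49.4  64.2] rot [1.799e+02 1.000e-02 9.178e+01] F [-1.92 -1.38  7.04] gap 9.1 -> cm [ 0.08 -7.08  0.41] rv [ 0.002  0.    -0.   ]
```

```bash
python3 -m handwheel '{"series":[[[0,-0.6,-0.1,0,0,0,0],[0,-1.5,-0.2,0,0,0,0],[0,-2.5,-0.2,0,0,0,0],[0,-3.5,-0.2,0,0,0,0],[0,-4.5,-0.2,0,0,0,0],[0,-5.4,-0.2,0,0,0,0],[0,-6.2,-0.2,0,0,0,0],[0,-6.2,-0.2,0,0,0,0]]]}'
```

```text
time: 24.45
tool_pos: [434.3, 47.3, 64.4]
tcp_rot: [-179.8, 0.0, 91.8]
ft_force: [-1.2, -5.1, -13.4]
finger_gap: 8.9
grip_force: 39.1
```

```bash
python3 -m handwheel '{"series":[[[0,-0.2,0,0,0,0,0],[0,-0.4,0,0,0,0,0],[0,-0.4,0,0,0,0,0]]]}'
```

```text
time: 24.82
tool_pos: [431.4, 47.2, 64.4]
tcp_rot: [-179.9, 0.0, 91.8]
ft_force: [1.0, -5.6, -17.8]
finger_gap: 9.0
grip_force: 38.8
```

```bash
python3 -m handwheel '{"series":[[[0,-0.1,0.1,0,0,0,0],[0,-0.3,0.12,0,0,0,0],[0,-0.3,0.12,0,0,0,0]]]}'
```

```text
time: 25.2
tool_pos: [430.0, 47.1, 64.3]
tcp_rot: [179.9, 0.0, 91.8]
ft_force: [4.1, -5.1, -14.9]
finger_gap: 9.1
grip_force: 39.5
```

```bash
python3 -m handwheel '{"series":[[[0,-0.15,0,0,0,0,0],[0,-0.15,0,0,0,0,0]]]}'
```

```text
time: 25.45
tool_pos: [430.0, 47.1, 64.4]
tcp_rot: [179.7, 0.0, 91.8]
ft_force: [12.9, -3.7, -24.4]
finger_gap: 8.9
grip_force: 39.2
```

It is at the end stop: x force rises with no further travel. I'll release and rise clear.

```bash
python3 -m handwheel '{"series":[[[0,0.1,0.1,0,0,0,0],[0,0.1,0.1,0,0,0,0.2],[0,0.1,0.1,0,0,0,0.42],[0,0.1,0.1,0,0,0,0.42],[0,0.1,0.1,0,0,0,0.42],[0,0.1,-3,0,0,0,0.42],[0,0.1,-7,0,0,0,0.42],[0,0.1,-12,0,0,0,0.42],[0,0.1,-16,0,0,0,0.42],[0,0.1,-16,0,0,0,0.42],[0,0.1,-16,0,0,0,0.42]]]}'
python3 - <<'E'
from h import *; from bench import eyes
t=[]
for n in("top","scene"):
    s=eyes.snapshot(n); pickle.dump(s,open(n+"8.pkl","wb")); t.append(s["img"][100:300,120:400])
cv2.imwrite("pics/c8.png",cv2.resize(np.hstack(t),(784,280))[...,::-1])
E
```

```text
time: 26.82
tool_pos: [428.3, 47.3, 223.2]
tcp_rot: [-180.0, -0.0, 91.8]
ft_force: [0.2, 0.0, 0.3]
finger_gap: 36.3
grip_force: 0.0
```

View pics/c8.png

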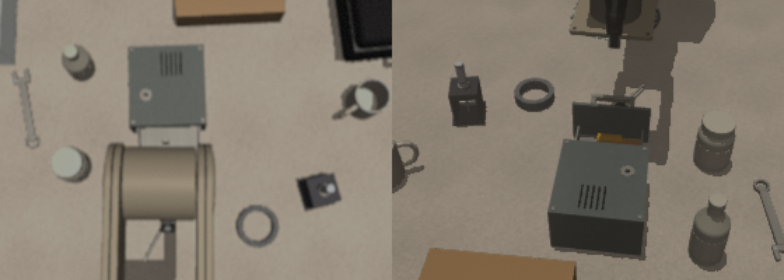

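The pin stands in its stand at (322,187), the tray is out to its stop and the bystanders are in place. One numeric check of the bar position, then I hand in.

```bash
python3 - <<'E'
from h import *; from bench import r
S=load("scene8"); print(plane(S,(275.7,170.5),84), proj(S,np.array([430,47,84])))
print(r.hand_in())
E
```

```text
[436.73569459  43.20031492  84.        ] [277.29879164 169.09648664]
the job is handed in; nothing more can be done
None
```

I tripped the catch with the pin, put the pin back upright in its stand, and drew the tray to its end stop. I handed the job in at about 27 s on the robot's clock; no verdict came back. I viewed 11 pictures, one over the limit of 10.

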